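Slide the windowed front panel out over the end of its ledge

ROBOT

A 6-joint arm with a two-finger parallel gripper is mounted at the origin on the work surface. World frame = base frame: x ahead of the robot, y to its left, z up, the work surface at z = 0. Lengths are in m, angles in degrees, forces in N, time in s.
With the tool pointing down it reaches from about 0.375 to 0.9 m from the base axis. Payload 3.1 kg.
Tool frame: the origin (TCP) lies at the very end of the fingers, on their centre line; the grasp point (between the pads) lies 19 mm behind it; z points along the fingers, y is the line along which they close (so a half turn about z gives the same grasp; the last joint's range is limited). The gripper opens to 87 mm and grips with 3 to 60 N. Pads are 19 mm wide; open, the fingers measure 117 mm over their backs; the gripper's body (75 mm by 190 mm) begins 51 mm behind the grasp point.
Start: joints at [64.2, 30.224, 82.088, -0, 67.689, -10.227], TCP at [0.168, 0.602, 0.223] pointing down, gripper open.
Joint ranges: [-176.69, 176.69], [-43.24, 126.21], [12.49, 139.97], [-82, 262], [0, 151.66], [-163.58, 163.58]. Speed limits (degrees/s): [159.86, 159.86, 180, 180, 180, 180].

INTERFACE

Orientations are given as a 3x3 rotation matrix whose columns are the frame's x, y, z axes.
In Python, from rig import * gives the robot as it stands.
- The arm moves only by the tool jog_arm, never from a script. Its arguments are lists of equal length, an entry for each row: "delta_pos": the shift along the world's x, y, z in cm, a list of three; "turn": the turn about the world's z in degrees; "grip": the closure, from 0 (fully open) to 1 (shut). In form: {"delta_pos": [[x, y, z], ...], "turn": [turn, ...], "grip": [grip, ...]}. A call has 1 to 12 rows; each row is the pose to reach, as a shift and turn from the pose commanded when the call began; what a row does not reach only later rows make up. A row lasts 1/8 s, in which the tool goes at most 62.5 mm and 10.7 degrees, less where a joint would pass 70% of its speed; a pose out of reach is approached as far as the arm can. A call with a gripper value outside its range is refused whole. The fingers move at their own pace and stop on an object; the grip force is fixed at half the most. Time passes only in rows, so rows that repeat a pose let the fingers close. It gives the time, the measured TCP pose, the force, the opening and the grip force at its end, in the units of the state.
- read_state(): the state, without advancing time (a new reading comes with each control period).
- capture(name): name is "side" or "top" or "wrist"; returns a dict with "color" (384x512x3 uint8, blue, green, red), "fovy" (degrees; the focal length in pixels is half the picture's height over the tangent of half this angle, whatever the lens; pixels are square), "cx", "cy" (the principal point, pixels), "k1" (the pictures are not rectified: a ray, as slopes to the right and down, at radius r is drawn at 1 + k1 r^2 times it, then the intrinsics apply), "camera_from_world" (4x4, takes a point from world to camera coordinates). Camera axes: x right, y up, looking along -z (the intrinsics and any distortion apply to the point x, -y, -z); pixel columns grow to the right and rows downward; lengths in m; the calibration is good to about 2 mm. A picture is of the moment at which its call begins. There is no depth.
- hand_in(): hands the job in; it is judged then, once.
The state is a dict: "time_s": time; "joint_positions": joint angles; "qvel": joint speeds; "tau": joint torques, N m; "position": TCP position; "tcp_rot": TCP orientation; "force": force on the tool from outside, world axes, zero at the start; "moment": the same for the moment, N m; "opening": opening from 0.0 (shut) to 1.0 (fully open); "grasp_force": force on a finger pad.
Only numpy, scipy, OpenCV 4.12 (cv2) and the standard library are available. Lean on these libraries where they do the work, as an engineer would, in place of code of your own. Each camera call takes 0.05 s, during which the arm holds its last target. There are 200 camera calls.

TASK

Two aluminium front panels lie flat in the two lanes of the low steel ledge. With the fingertips, push the one with the rectangular window along its lane until about a third of its length sticks out past the open end of the ledge (the end without the raised stop), so that its edge can be taken later. It must stay lying flat: do not lift, carry or tip it, leave the plain panel and everything else where they are, and draw back clear at the end.

Things in the scene. Friction and masses are not known exactly. Their poses are not given: they have to be found in the camera images.
- ledge: Fixed low grey steel riser. Origin: centre of its underside. 182 mm (x) by 360 mm (y); flat top 50 mm above the table. Two lanes along y, 76 mm wide, centred at x = -43 and +43 mm, between ribs 10 mm wide and 8 mm high at x = -86, 0 and +86 mm. At the -y end (robot's right) a stop, y = -180 to -168 mm, stands 25 mm above the flat top. The +y end is open. Yaw varies by 0.25 rad.
- ledge_end (a point): Middle of the ledge's open +y end (the robot's left), at the height of the flat top, 180 mm along y from the ledge's centre. Nothing stands beyond it within 60 mm.
- panel: Loose aluminium front panel, 70 mm (x) by 120 mm (y) by 6 mm thick, 70 to 140 g, flat in one of the lanes with its y along the lane. Window through its centre, 36 mm (x) by 60 mm (y). Origin: centre of its underside. Its rear edge (y = -60 mm) starts 65 to 115 mm from the stop: room there for the fingers. With over 60 mm past the open end it tips off.
- panel_edge (a point): Middle of the windowed panel's leading edge (its +y end, 60 mm from its centre), half-way up its thickness. In the ledge's frame its y minus 180 mm is the overhang.
- blank: Loose plain aluminium panel without a window, same outline, 70 x 120 x 6 mm, in the other lane; to be left alone. Origin: centre of its underside.
- binding_post: Loose brass binding post, 22 mm in diameter and 22 mm high, standing on the plain panel; to be left alone. Origin: centre of its underside.
- pocket_meter: Loose red pocket multimeter lying on its back on the table on the far side of the ledge, 70 x 135 x 40 mm high; bystander. Origin: centre of its underside.
- adapter: Loose steel coaxial adapter standing on the table on the robot's side of the ledge, 16 mm in diameter, 30 mm high; bystander. Origin: centre of its underside.
- screwdriver: Loose screwdriver lying on the table on the robot's side of the ledge, 150 mm long; bystander.
- flux_jar: Loose small jar standing on the table to the left, 44 mm in diameter, 50 mm high; bystander. Origin: centre of its underside.
- heatsink: Loose dark finned heatsink standing on the table to the right, 40 x 50 x 25 mm high; bystander. Origin: centre of its underside.
Things that resemble listed ones, but are neither listed nor needed, are in the scene too. What is shaped like the panel but brown or yellow is not meant.

How it is judged:
By the outcome, as a careful person would: the job done as asked, in the order asked, and still so for the second after the job is handed in, with the robot touching nothing.
It also fails if it takes over 43 s, if anything falls off the work surface, if the arm or the gripper's body presses on something with over 40 N, if the wrist force passes 120 N, or if a joint passes its speed limit or range.

## Working session

There is one attempt and no reset: what is moved stays moved. The work goes in short steps, Python scripts to look and compute and a tool call to move; the robot and the scene stay as the last step left them, time stands still between calls to the robot, and variables do not carry over. Pictures are saved under pics/ and viewed, at most 10 in all, crops included, and the job is handed in when it is done.

Besides the shell and the picture viewer there is one more tool, called after "Call:" by a JSON object that holds its "api" and its "payload", one argument or row to a line. jog_arm: Moves the arm, as the interface text tells. Its arguments: {"type":"object","properties":{"delta_pos":{"type":"array"},"turn":{"type":"array"},"grip":{"type":"array"}},"required":["delta_pos","turn","grip"]}

```bash
mkdir -p pics; cat > h.py <<'E'
from rig import *
import numpy as np, cv2, pickle
def snap(n,f):
    c=capture(n); cv2.imwrite(f'pics/{f}.png',c['color']); pickle.dump(c,open(f'{f}.pkl','wb')); return c
def load(f): return pickle.load(open(f'{f}.pkl','rb'))
def F(c): return c['color'].shape[0]/2/np.tan(np.radians(c['fovy'])/2)
def px2w(c,u,v,z):
    f=F(c); d=np.array([(u-c['cx'])/f,(v-c['cy'])/f]); s=d.copy()
    for _ in range(20): s=d/(1+c['k1']*(s@s))
    T=c['camera_from_world']; R=T[:3,:3]; o=-R.T@T[:3,3]
    r=R.T@np.array([s[0],-s[1],-1]); return o+r*(z-o[2])/r[2]
def w2px(c,p):
    q=c['camera_from_world']@np.append(p,1); s=np.array([q[0],-q[1]])/-q[2]
    s=s*(1+c['k1']*(s@s)); return s*F(c)+[c['cx'],c['cy']]
E
python3 - <<'E'
from h import *
a=snap('top','top0');b=snap('side','side0')
for c,n in((a,'top0b'),(b,'side0b')): cv2.imwrite(f'pics/{n}.png',cv2.resize(c['color'],(800,600),interpolation=cv2.INTER_CUBIC))
s=read_state();print(s['time_s'],s['position'],s['tcp_rot'],s['opening'])
E
```

```text
0.1 [0.16746672 0.60146252 0.22167731] [[-9.63296078e-01  2.68439916e-01 -8.23410628e-04]
 [ 2.68440989e-01  9.63294518e-01 -1.76297775e-03]
 [ 3.19933343e-04 -1.91930672e-03 -9.99998107e-01]] 1.0017364690242656
```

View pics/top0b.png

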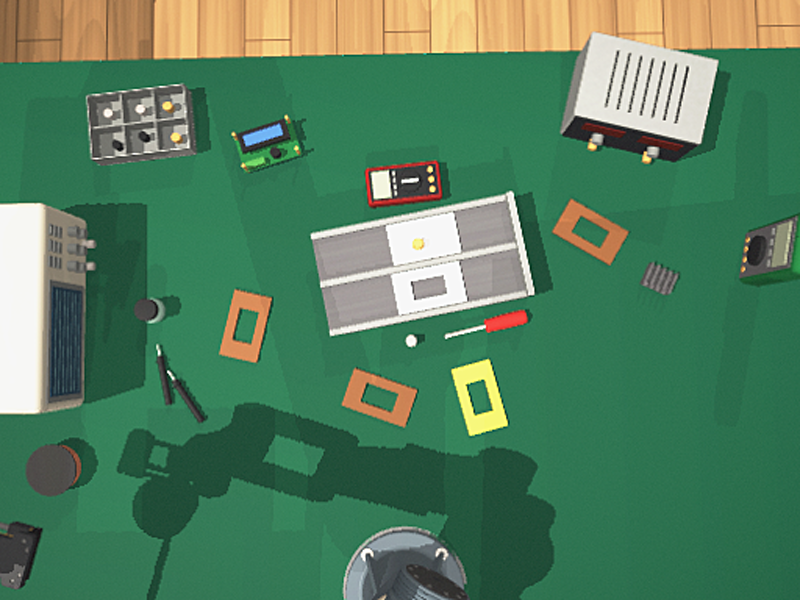

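View pics/side0b.png

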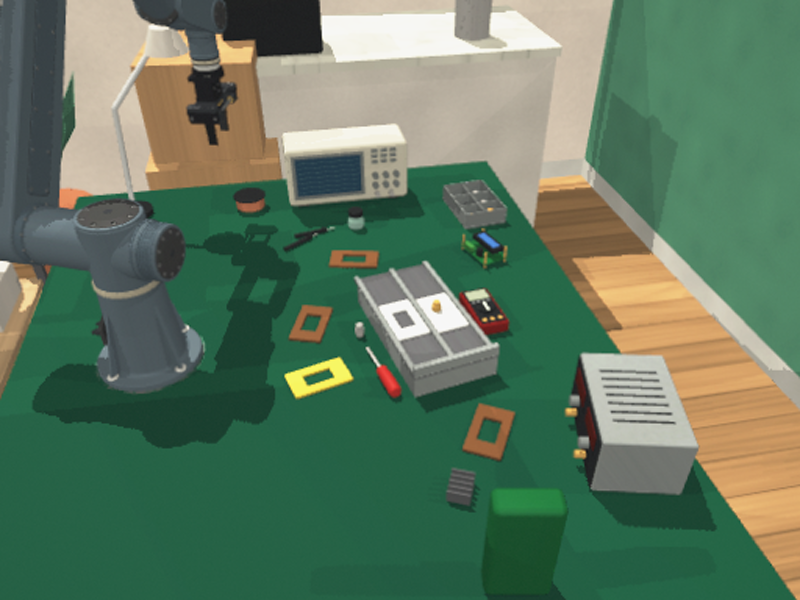

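The windowed panel is in the near lane (about 428,287 in the 800 px top view). The stop is on the right (about 523,245) and the open end on the left (about 320,285). I'll enlarge this area.

```bash
python3 - <<'E'
from h import *
c=load('top0')
cv2.imwrite('pics/crop0.png',cv2.resize(c['color'][115:225,192:352],(800,550),interpolation=cv2.INTER_CUBIC))
E
```

```text
(no output)
```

View pics/crop0.png

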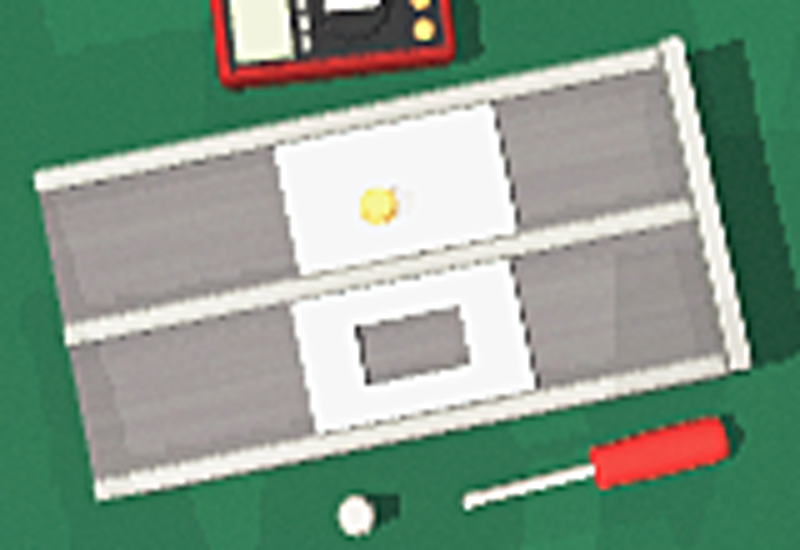

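The windowed panel's corners in the crop are about (291,305), (318,433), (513,262) and (535,387). The rib ends at the open end are about (37,181), (67,336) and (97,490), and the stop's outer corners are (682,38) and (749,368).

```bash
python3 - <<'E'
from h import *
from scipy.optimize import least_squares
c=load('top0')
P=lambda x,y:np.array([192+(x+.5)/5-.5,115+(y+.5)/5-.5])
L=[((86,180,58),(37,181)),((0,180,58),(67,336)),((-86,180,58),(98,490)),((91,-180,75),(682,38)),((-91,-180,75),(749,368))]
Q=[((35,60,6),(276,148)),((35,-60,6),(493,104))]
W=[((-35,60,6),(318,433)),((-35,-60,6),(535,387)),((35,60,6),(291,305)),((35,-60,6),(513,262)),((18,30,6),(357,326)),((18,-30,6),(459,307)),((-18,-30,6),(470,362)),((-18,30,6),(367,384))]
def fit(S,z0,yaw=None):
    def r(p):
        a=p[2]; R=np.array([[np.cos(a),-np.sin(a)],[np.sin(a),np.cos(a)]])
        return np.concatenate([w2px(c,np.append(p[:2]+R@np.array(m[:2])/1e3,m[2]/1e3+z0))-P(*q) for m,q in S])
    s=least_squares(r,[.6,0,0.1]); print(s.x,np.round(s.fun,1).tolist()); return s.x
l=fit(L,0); w=fit(W,.05)
a=l[2];ux=np.array([np.cos(a),np.sin(a)]);uy=np.array([-ux[1],ux[0]])
d=w[:2]-l[:2]; print('yaw deg',np.degrees(a),np.degrees(w[2]),'panel in ledge mm',1e3*d@ux,1e3*d@uy,'ux',ux,'uy',uy)
for y in(-115,-95): print(y,l[:2]+ux*-.043+uy*y/1e3)
for xy in((357,515),): print('adapter',px2w(c,*P(*xy),.03))
E
```

```text
[ 0.57230475 -0.03717936  0.18289078] [-0.2, 0.2, -0.3, -0.1, -0.6, 0.1, 0.2, 0.0, 0.9, -0.1]
[ 0.53130261 -0.04982252  0.18221185] [0.0, -0.6, -0.0, 0.0, 0.4, -0.1, -0.8, -0.1, -0.8, -0.4, 0.4, -0.9, 0.9, 1.1, -0.2, 1.0]
yaw deg 10.478869665537838 10.439969964507219 panel in ledge mm -42.61775216084945 -4.975122907715624 ux [0.98332205 0.18187289] uy [-0.18187289  0.98332205]
-115 [ 0.55093728 -0.15808193]
-95 [ 0.54729982 -0.13841549]
adapter [ 0.43998944 -0.01773339  0.03      ]
```

Call:
{"api": "jog_arm", "payload": {
  "delta_pos": [
    [0.8, -1.5, 0],
    [2.4, -4.6, 0],
    [4, -7.7, 0],
    [5.6, -10.8, 0],
    [7.2, -13.9, 0],
    [8.8, -17, 0],
    [10.4, -20.1, 0],
    [12, -23.2, 0],
    [13.6, -26.3, 0],
    [15.2, -29.4, 0],
    [16.8, -32.5, 0],
    [18.9, -37, 0]
  ],
  "turn": [-3, -8, -13, -18, -23, -28, -34, -40, -46, -52, -58, -63.9],
  "grip": [0.7, 0.7, 0.7, 0.7, 0.7, 0.7, 0.7, 0.7, 0.7, 0.7, 0.7, 0.7]
}}

```text
time_s: 1.6
position: [0.3567, 0.2304, 0.2226]
tcp_rot: [[-0.179, 0.984, 0.0], [0.984, 0.179, -0.0], [-0.0, 0.0, -1.0]]
force: [0.7, 0.3, 0.3]
opening: 0.301
grasp_force: 0.0
```

Call:
{"api": "jog_arm", "payload": {
  "delta_pos": [
    [1.9, -3.7, 0],
    [3.8, -7.4, 0],
    [5.7, -11.1, 0],
    [7.6, -14.8, 0],
    [9.5, -18.5, 0],
    [11.4, -22.2, 0],
    [13.3, -25.9, 0],
    [15.2, -29.6, 0],
    [17, -33.2, 0],
    [18.2, -35.5, 0],
    [19, -37, 0],
    [19, -37, 0]
  ],
  "turn": [0, 0, 0, 0, 0, 0, 0, 0, 0, 0, 0, 0],
  "grip": [0.7, 0.7, 0.7, 0.7, 0.7, 0.7, 0.7, 0.7, 0.7, 0.7, 0.7, 0.7]
}}

```text
time_s: 3.1
position: [0.5465, -0.1388, 0.2224]
tcp_rot: [[-0.181, 0.984, -0.0], [0.984, 0.181, 0.0], [0.0, -0.0, -1.0]]
force: [-1.6, 0.6, -0.5]
opening: 0.302
grasp_force: 0.0
```

Call:
{"api": "jog_arm", "payload": {
  "delta_pos": [
    [0, 0, -1.5],
    [0, 0, -4],
    [0, 0, -6.5],
    [0, 0, -9],
    [0, 0, -11],
    [0, 0, -12],
    [0, 0, -12]
  ],
  "turn": [0, 0, 0, 0, 0, 0, 0],
  "grip": [0.7, 0.7, 0.7, 0.7, 0.7, 0.7, 0.7]
}}

```text
time_s: 3.98
position: [0.5458, -0.137, 0.1017]
tcp_rot: [[-0.183, 0.983, -0.002], [0.983, 0.183, 0.001], [0.001, -0.002, -1.0]]
force: [-0.1, 0.7, 0.5]
opening: 0.3
grasp_force: 0.0
```

```bash
python3 - <<'E'
from h import *
a=snap('wrist','w1'); b=snap('side','s1')
im=np.hstack([cv2.resize(a['color'],(400,300)),cv2.resize(b['color'][160:265,215:355],(400,300),interpolation=cv2.INTER_CUBIC)])
cv2.imwrite('pics/c1.png',cv2.resize(im,(800,300))); print(read_state()['position'])
E
```

```text
[ 0.5470157  -0.13775038  0.10297427]
```

View pics/c1.png

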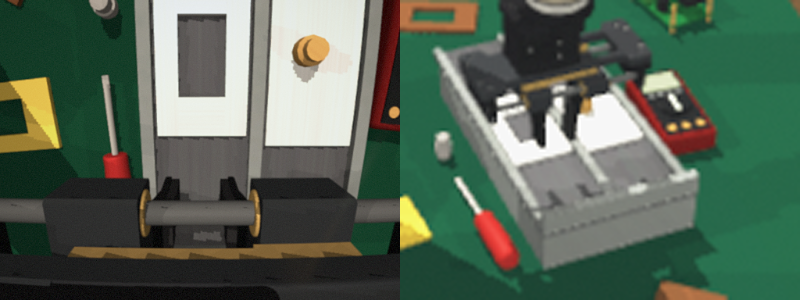

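In the wrist view (left half) the fingertips at columns 172 and 236 are centred on the lane, behind the panel's rear edge at row 136. I can descend to just above the ledge top.

Call:
{"api": "jog_arm", "payload": {
  "delta_pos": [
    [0, 0, -1.5],
    [0, 0, -3],
    [0, 0, -4],
    [0, 0, -4.6],
    [0, 0, -4.8],
    [0, 0, -5],
    [0, 0, -5],
    [0, 0, -5]
  ],
  "turn": [0, 0, 0, 0, 0, 0, 0, 0],
  "grip": [0.7, 0.7, 0.7, 0.7, 0.7, 0.7, 0.7, 0.7]
}}

```text
time_s: 5.08
position: [0.547, -0.138, 0.0528]
tcp_rot: [[-0.183, 0.983, 0.001], [0.983, 0.183, -0.0], [-0.0, 0.001, -1.0]]
force: [-0.1, -0.4, -0.1]
opening: 0.302
grasp_force: 0.0
```

```bash
python3 - <<'E'
from h import *
s=read_state();print(s['time_s'],s['position'],s['force'])
E
```

```text
5.075 [ 0.54695813 -0.13802143  0.05284682] [-0.0816556  -0.38531278 -0.14077246]
```

Call:
{"api": "jog_arm", "payload": {
  "delta_pos": [
    [-0.18, 0.98, 0],
    [-0.29, 1.57, 0],
    [-0.36, 1.97, 0],
    [-0.44, 2.36, 0],
    [-0.55, 2.95, 0],
    [-0.69, 3.74, 0],
    [-0.84, 4.52, 0],
    [-0.98, 5.31, 0],
    [-1.13, 6.1, 0],
    [-1.27, 6.88, 0],
    [-1.42, 7.67, 0],
    [-1.56, 8.46, 0]
  ],
  "turn": [0, 0, 0, 0, 0, 0, 0, 0, 0, 0, 0, 0],
  "grip": [0.7, 0.7, 0.7, 0.7, 0.7, 0.7, 0.7, 0.7, 0.7, 0.7, 0.7, 0.7]
}}

```text
time_s: 6.58
position: [0.5311, -0.0529, 0.0526]
tcp_rot: [[-0.183, 0.983, 0.0], [0.983, 0.183, -0.0], [-0.0, 0.0, -1.0]]
force: [-0.1, -1.3, 0.8]
opening: 0.302
grasp_force: 0.5
```

```bash
python3 - <<'E'
from h import *
a=snap('wrist','w2'); b=snap('side','s2'); t=snap('top','t2')
r=lambda i:cv2.resize(i,(400,300),interpolation=cv2.INTER_CUBIC)
cv2.imwrite('pics/c2.png',np.vstack([np.hstack([r(a['color']),r(b['color'][160:265,215:355])]),np.hstack([r(t['color'][115:225,192:340]),r(b['color'])])]))
E
```

```text
(no output)
```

View pics/c2.png

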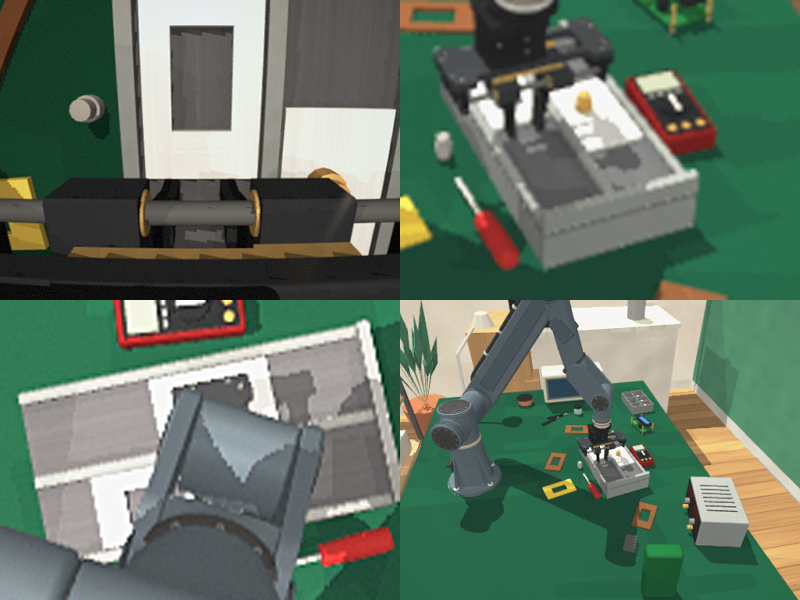

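The panel slides straight in its lane. The wrist view shows it seated against the fingers, and the post is still standing on the plain panel at (582,100). I'll push on.

Call:
{"api": "jog_arm", "payload": {
  "delta_pos": [
    [-0.09, 0.49, 0],
    [-0.22, 1.18, 0],
    [-0.36, 1.97, 0],
    [-0.51, 2.75, 0],
    [-0.65, 3.54, 0],
    [-0.8, 4.33, 0],
    [-0.95, 5.11, 0],
    [-1.09, 5.9, 0],
    [-1.24, 6.69, 0],
    [-1.35, 7.28, 0],
    [-1.42, 7.67, 0],
    [-1.46, 7.87, 0]
  ],
  "turn": [0, 0, 0, 0, 0, 0, 0, 0, 0, 0, 0, 0],
  "grip": [0.7, 0.7, 0.7, 0.7, 0.7, 0.7, 0.7, 0.7, 0.7, 0.7, 0.7, 0.7]
}}

```text
time_s: 8.22
position: [0.5166, 0.0255, 0.0526]
tcp_rot: [[-0.183, 0.983, 0.0], [0.983, 0.183, -0.0], [-0.0, 0.0, -1.0]]
force: [0.2, -0.4, 1.3]
opening: 0.299
grasp_force: 0.2
```

```bash
python3 - <<'E'
from h import *
a=snap('wrist','w3'); t=snap('top','t3')
r=lambda i:cv2.resize(i,(400,300),interpolation=cv2.INTER_CUBIC)
cv2.imwrite('pics/c3.png',np.vstack([cv2.resize(a['color'][:200,80:],(800,370),interpolation=cv2.INTER_CUBIC),cv2.resize(t['color'][125:225,152:352],(460,230),interpolation=cv2.INTER_CUBIC).copy() if 0 else cv2.copyMakeBorder(cv2.resize(t['color'][125:225,152:352],(460,230),interpolation=cv2.INTER_CUBIC),0,0,0,340,0)]))
s=read_state();print(s['position'],s['force'])
E
```

```text
[0.51649066 0.02549401 0.05255189] [0.20404163 0.61664672 0.04285905]
```

View pics/c3.png

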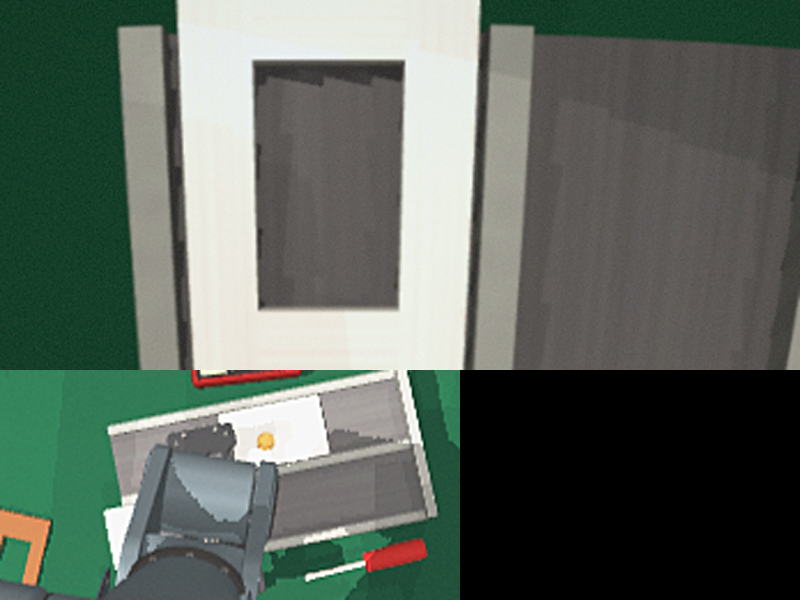

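In the wrist crop, the rib ends are at (142,27) and (512,25). The window's front edge is at row 61 and its rear edge at row 308. I'll compute the overhang from these.

```bash
python3 - <<'E'
from h import *
c=load('w3'); P=lambda x,y:(80+(x+.5)/1.8519-.5,(y+.5)/1.85-.5)
uy=np.array([-0.18187289,0.98332205]); o=np.array([.5723,-.03718])
g=lambda x,y,z:1e3*(px2w(c,*P(x,y),z)[:2]-o)@uy
e=[g(142,27,.058),g(512,25,.058)]; f=[g(254,61,.056),g(404,61,.056)]; r=[g(259,308,.056),g(399,308,.056)]
print(e,f,r,'overhang',np.mean(f)+30-np.mean(e),np.mean(r)+90-np.mean(e))
t=read_state()['position'][:2]; print('tcp y',1e3*(t-o)@uy)
E
```

```text
[np.float64(181.67077186112832), np.float64(182.22405173203686)] [np.float64(174.08850588558508), np.float64(174.1416548877401)] [np.float64(114.83436282068277), np.float64(114.87629503545367)] overhang 22.167668590080012 22.907917131485647
tcp y 71.7789415927005
```

Call:
{"api": "jog_arm", "payload": {
  "delta_pos": [
    [-0.06, 0.34, 0],
    [-0.13, 0.69, 0],
    [-0.19, 1.03, 0],
    [-0.25, 1.33, 0],
    [-0.29, 1.57, 0],
    [-0.32, 1.72, 0],
    [-0.32, 1.72, 0],
    [-0.32, 1.72, 0]
  ],
  "turn": [0, 0, 0, 0, 0, 0, 0, 0],
  "grip": [0.7, 0.7, 0.7, 0.7, 0.7, 0.7, 0.7, 0.7]
}}

```text
time_s: 9.32
position: [0.5133, 0.0426, 0.0525]
tcp_rot: [[-0.183, 0.983, -0.0], [0.983, 0.183, 0.0], [0.0, -0.0, -1.0]]
force: [-0.6, -0.0, 1.1]
opening: 0.3
grasp_force: 0.0
```

Call:
{"api": "jog_arm", "payload": {
  "delta_pos": [
    [0.09, -0.49, 0],
    [0.27, -1.47, 0],
    [0.45, -2.46, 0],
    [0.55, -2.95, 0.5],
    [0.55, -2.95, 2],
    [0.55, -2.95, 4.5],
    [0.55, -2.95, 7],
    [0.55, -2.95, 9.5],
    [0.55, -2.95, 12],
    [0.55, -2.95, 13.5],
    [0.55, -2.95, 14],
    [0.55, -2.95, 14]
  ],
  "turn": [0, 0, 0, 0, 0, 0, 0, 0, 0, 0, 0, 0],
  "grip": [0.7, 0.7, 0.7, 0.7, 0.7, 0.7, 0.7, 0.7, 0.7, 0.7, 0.7, 0.7]
}}

```text
time_s: 10.82
position: [0.5186, 0.0131, 0.1925]
tcp_rot: [[-0.183, 0.983, -0.0], [0.983, 0.183, 0.0], [0.0, -0.0, -1.0]]
force: [-0.3, -0.0, 0.4]
opening: 0.3
grasp_force: 0.0
```

```bash
python3 - <<'E'
from h import *
a=snap('wrist','w4'); b=snap('side','s4')
cv2.imwrite('pics/c4.png',np.vstack([cv2.resize(a['color'][:240],(700,328),interpolation=cv2.INTER_CUBIC),cv2.resize(b['color'][140:250,180:460],(700,270),interpolation=cv2.INTER_CUBIC)]))
E
```

```text
(no output)
```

View pics/c4.png

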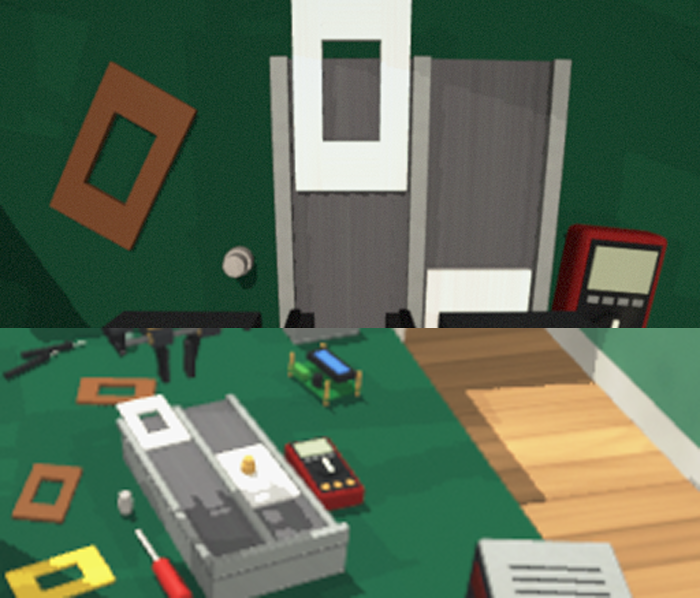

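The panel lies flat and straight. In the wrist view its rear edge is at row 190, its window spans rows 40–141, and the rib ends are at row 57. The other objects are undisturbed. I'll check the overhang before handing in.

```bash
python3 - <<'E'
from h import *
c=load('w4'); P=lambda x,y:((x+.5)/1.3672-.5,(y+.5)/1.3667-.5)
uy=np.array([-0.18187289,0.98332205]); o=np.array([.5723,-.03718])
g=lambda x,y,z:1e3*(px2w(c,*P(x,y),z)[:2]-o)@uy
e=np.mean([g(279,57,.058),g(422,57,.058)])
for k,x,y in((30,351,40),(90,351,141),(120,351,190.5)): print(g(x,y,.056)+k-e)
E
```

```text
39.837980063422776
40.50176638283975
39.7877565761747
```

```bash
python3 -c "
from rig import *
print(hand_in())"
```

```text
the job is handed in; nothing more can be done
None
```

The windowed panel now lies flat with about 40 mm (a third of its length) past the open end of the ledge; the other objects in the last views looked undisturbed, the arm is drawn back clear, and the job is handed in.

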